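# Tip the sample bar into the measuring field and start the measurement

## Robot

A 6-joint arm with a two-finger parallel gripper is mounted at the origin on the work surface. World frame = base frame: x ahead of the robot, y to its left, z up, the work surface at z = 0. Lengths are in mm, angles in rad, forces in N, time in s.
With the tool pointing down it reaches from about 400 to 925 mm from the base axis. Payload 3.4 kg.
Tool frame: the origin (TCP) lies between the finger pads; the fingertips stand 22 mm ahead of it and the grasp point (between the pads) lies 3 mm ahead of it; z points along the fingers, x is the direction in which the jaws open and shut, and the axes are right-handed (so a half turn about z gives the same grasp; the last joint's range is limited). The gripper opens to 85 mm and grips with 20 to 120 N. Pads are 22 mm wide; open, the fingers measure 114 mm over their backs; the gripper's body (76 mm by 85 mm) begins 54 mm behind the grasp point. The pads swing forward as they close: fully open they stand 13 mm farther back than shut.
Start: joints at [1.159, 0.307, 1.506, -0, 1.328, -0.073], TCP at [191.128, 542.311, 253.305] pointing down, gripper open.
Joint ranges: [-3.12, 3.12], [-1.05, 2.28], [0.14, 2.33], [-1.42, 4.57], [0.1, 2.73], [-2.68, 2.68]. Speed limits (rad/s): [2.57, 2.57, 3.14, 3.14, 3.14, 3.14].

## Interface

Orientations are given as a unit quaternion [w, x, y, z].
In Python, from rig import observe, get_image, sign_off gives the robot as it stands. The module is installed in compiled form; this text tells all that it offers.
- The arm moves only by the tool apply_moves, never from a script. Its argument "motion" is a list of rows, each an object of numbers: "dx", "dy", "dz": the shift along the tool's x, y, z in units of 150 mm (1.0 is 150 mm); "yaw": the turn about the tool's z in units of 2 pi rad (1.0 is 2 pi rad); "grip": the opening, from 0 (shut) to 1 (fully open). In form: [{"dx": .., "dy": .., "dz": .., "yaw": .., "grip": ..}, ...]. A call has 1 to 5 rows; each row is the pose to reach, as a shift and turn from the pose measured when the call began, along the tool's axes at that moment, turning the shorter way round; what a row does not reach only later rows make up. A row lasts 1/8 s, in which the tool goes at most 62.5 mm and 10.7 degrees, less where a joint would pass 70% of its speed; a pose out of reach is approached as far as the arm can. A call with a number of a shift or a turn outside -1 to 1 is refused whole. A call with a gripper value outside its range is refused whole. The fingers move at their own pace and stop on an object; the grip force is fixed at half the most. Time passes only in rows, so rows that repeat a pose let the fingers close. It gives the time, the measured TCP pose, the force and the opening at its end, in the units of the state.
- observe(): the state, without advancing time (a new reading comes with each control period).
- get_image(name): name is "scene" or "top" or "wrist"; returns a dict with "color" (420x560x3 uint8, red, green, blue), "fx", "fy", "cx", "cy" (pixels), "R" (3x3) and "t" (3): a world point X has camera coordinates R X + t; the wrist camera has in their place "T_tool_cam" (4x4, takes a point from camera to tool coordinates, whose origin is the TCP and whose axes are the tool frame's). Camera axes: x right, y down, z forward; pixel columns grow to the right and rows downward; lengths in mm; the calibration is good to about 2 mm. A picture is of the moment at which its call begins: read the wrist's pose just before it. There is no depth.
- sign_off(): hands the job in, once; it reports no verdict.
The state is a dict: "t": time; "joint_pos": joint angles; "joint_vel": joint speeds; "tau": joint torques, N m; "eef_pos": TCP position; "ee_rot": TCP orientation; "wrist_force": force on the tool from outside, world axes, zero at the start; "ft_torque": the same for the moment, N m; "grip_width": finger opening in mm.
Only numpy, scipy, OpenCV 4.12 (cv2) and the standard library are available. Lean on these libraries where they do the work, as an engineer would, in place of code of your own. Each camera call takes 0.05 s, during which the arm holds its last target.

## Task

Tip over the aluminium bar that stands on its end in the middle of the sample table, by pushing it near its top with the fingertips, so that it comes to lie flat on its wide face with all of it inside the marked rectangle. Once it lies there, press the start button fully down and let it come up again. Only touch and push: do not pick the bar up, and leave all the other things where they stand.

Things in the scene. Friction and masses are not known exactly. Their poses are not given: they have to be found in the camera images.
- stage: Fixed sample table, a dark steel-topped slab 240 (its x) x 380 (its y) x 30 mm high on the bench; its origin is the centre of its underside, z up; its top is at z = 30 mm. It may stand turned on the bench.
- bar: Loose solid aluminium bar, 60 (its x) x 25 (its y) x 110 mm (its z), 0.3 to 0.6 kg, standing on end at the middle of the sample table. Origin: centre of the end it stands on at first; z along its length; y normal to its wide faces, within 6 degrees of the sample table's y. Pushed square near the top it tips over its far lower edge, and falls by itself once the top has moved 25 mm.
- field: The marked rectangle: flat fixed painted white lines on the sample table, outer size 110 (its x) x 150 mm (its y). Origin: its centre, on the sample table's top; axes parallel to the sample table's. The centre lies 74 mm from the sample table's centre along the table's y, on the + or the - side; one short side of it runs under the standing bar.
- ring_mark: A marked circle, 74 mm across, flat painted white lines, on the other side of the bar from the rectangle; its origin is its centre, on the sample table's top. Not used; the steel puck stands in it.
- foot_a (a point): corner of the bar, at mid thickness (12.5 mm from both wide faces): at the foot, at x = -30, z = 0 mm in the bar's frame.
- foot_b (a point): corner of the bar, at mid thickness (12.5 mm from both wide faces): at the foot, at x = +30, z = 0 mm.
- head_a (a point): corner of the bar, at mid thickness (12.5 mm from both wide faces): at the upper end, at x = -30, z = 110 mm.
- head_b (a point): corner of the bar, at mid thickness (12.5 mm from both wide faces): at the upper end, at x = +30, z = 110 mm.
- start (a joint): The start button's travel in m: 0 up, 0.006 fully down, where its spring pushes back with 5 N; it springs up when let go.
- start_top (a point): Centre of the top of the black start button, 28 mm across, that stands in a grey housing on the sample table, 88 mm from its centre on its robot side (-x). The button is pressed straight down.
- puck: Bystander: steel puck, 40 mm across, 25 mm high, standing in the marked circle; its origin is the centre of its underside.
- gauge_block: Bystander: square steel block 25 x 25 x 50 mm high, standing near the far edge (+x) of the sample table; its origin is the centre of its underside.
- stub: Bystander: brass cylinder, 24 mm across, 40 mm high, standing near the far edge (+x) of the sample table; its origin is the centre of its underside.
- bottle: Bystander: white bottle, 60 mm across, 150 mm high, on the bench on the left; its origin is the centre of its underside.
- jar: Bystander: amber jar, 64 mm across, 70 mm high, on the bench on the left; its origin is the centre of its underside.
- spare_bar: Bystander: smaller aluminium bar, 40 x 20 x 80 mm high, standing on the bench on the right, off the sample table; its origin is the centre of its underside.
- driver: Bystander: screwdriver lying on the bench on the right.
Things that resemble listed ones, but are neither listed nor needed, are in the scene too. Leave any blue or purple look-alike of the bar alone.

How it is judged:
By the outcome, as a careful person would: the job done as asked, in the order asked, and still so for the second after the job is handed in, with the robot touching nothing.
It also fails if it takes over 40 s, if anything falls off the work surface, if the arm or the gripper's body presses on something with over 40 N, if the wrist force passes 120 N, or if a joint passes its speed limit or range.

## Working session

There is one attempt and no reset: what is moved stays moved. The work goes in short steps, Python scripts to look and compute and a tool call to move; the robot and the scene stay as the last step left them, time stands still between calls to the robot, and variables do not carry over. Pictures are saved under pics/ and viewed, and the job is handed in when it is done.

Besides the shell and the picture viewer there is one more tool, called after "Request:" in YAML: its name, and indented under it one key for each argument. apply_moves: Moves the arm, as the interface text tells. Its arguments: {"type":"object","properties":{"motion":{"type":"array","items":{"type":"object","properties":{"dx":{"type":"number"},"dy":{"type":"number"},"dz":{"type":"number"},"yaw":{"type":"number"},"grip":{"type":"number"}}}}},"required":["motion"]}

```bash
mkdir -p pics; python3 - <<'E'
from rig import observe,get_image
import cv2,pickle
s=observe();print(s)
for n in("scene","top"):
    im=get_image(n);pickle.dump(im,open(n+".pkl","wb"));cv2.imwrite(f"pics/{n}0.png",im["color"][:,:,::-1])
    print(n,{k:v for k,v in im.items() if k!="color"})
E
```

```text
{'t': 0.0, 'joint_pos': array([ 1.15849472e+00,  3.07581283e-01,  1.50768150e+00, -1.43001805e-05,
        1.32837285e+00, -7.35010215e-02]), 'joint_vel': array([-6.92746678e-06,  9.58109514e-04, -8.48226420e-04,  2.28286849e-03,
       -1.61214000e-03, -3.58243871e-04]), 'tau': array([-1.88430618e-03, -4.57554817e+01, -2.51910049e+01, -4.89845461e-04,
        1.34916484e-02,  2.24885071e-05]), 'eef_pos': array([190.87255724, 541.70803612, 252.37317461]), 'ee_rot': array([ 5.33314168e-04,  8.16195890e-01,  5.77774373e-01, -8.71245076e-04]), 'wrist_force': array([-0.03732568,  0.10109838, -0.16805103]), 'ft_torque': array([-0.00495161,  0.05458198,  0.02881927]), 'grip_width': 85.07658186524417}
scene {'fx': 446.9420060167699, 'fy': 446.9420060167699, 'cx': 278.37278449754444, 'cy': 210.34060792662623, 'R': array([[ 0.71798777,  0.69581782,  0.01819684],
       [ 0.42458585, -0.41709864, -0.80358918],
       [-0.55156179,  0.58469333, -0.59490613]]), 't': array([-392.82153508, -127.11025611, 1516.3698178 ])}
top {'fx': 498.55056735771586, 'fy': 498.55056735771586, 'cx': 278.84594573629334, 'cy': 206.71670171906143, 'R': array([[ 0.07555998, -0.99713252,  0.00417481],
       [-0.97437625, -0.0747238 , -0.21214919],
       [ 0.21185281,  0.01196215, -0.97722837]]), 't': array([ -16.40056651,  566.15976954, 1388.04781501])}
```

View pics/scene0.png

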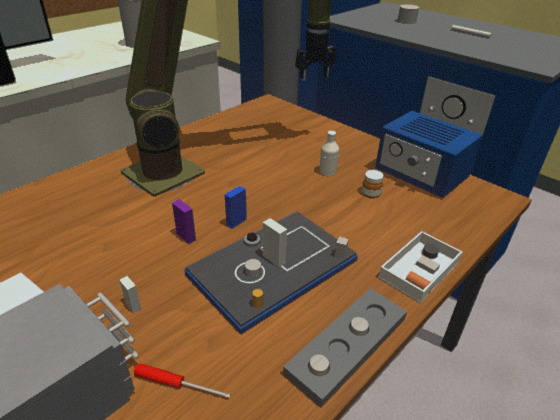

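View pics/top0.png

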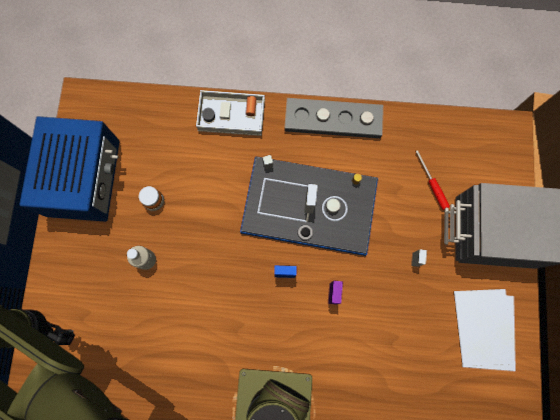

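```bash
python3 - <<'E'
import pickle,cv2
im=pickle.load(open("top.pkl","rb"))["color"][:,:,::-1]
cv2.imwrite("pics/top0z.png",cv2.resize(im[120:320,180:440],None,fx=3,fy=3,interpolation=cv2.INTER_CUBIC))
im=pickle.load(open("scene.pkl","rb"))["color"][:,:,::-1]
cv2.imwrite("pics/scene0z.png",cv2.resize(im[130:330,180:440],None,fx=3,fy=3,interpolation=cv2.INTER_CUBIC))
E
```

```text
(no output)
```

View pics/top0z.png

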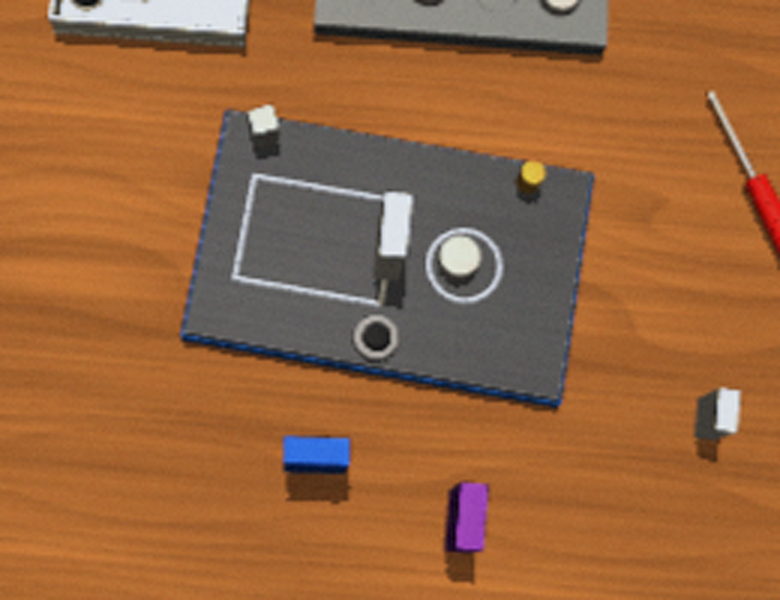

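View pics/scene0z.png

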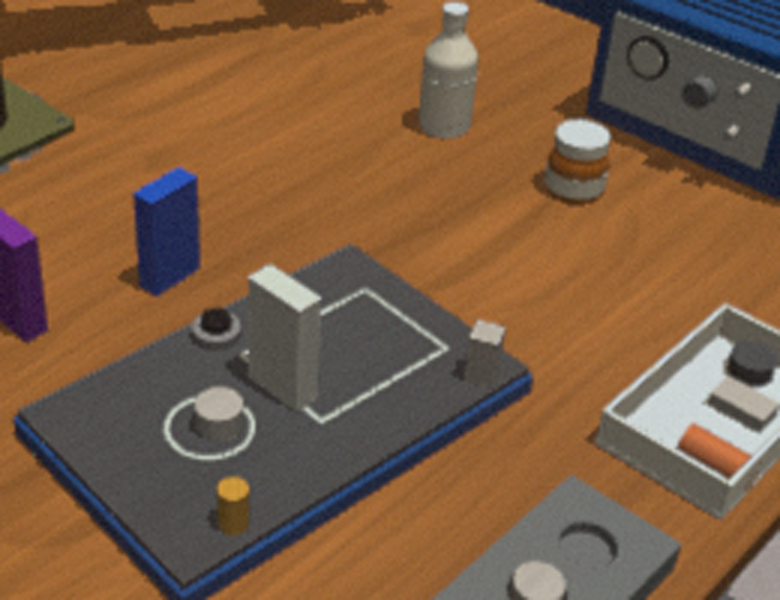

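The field lies on the +y (left) side of the bar, and the puck and circle are on its right. In the top zoom the field corners are at about (253,174), (233,279) and (380,303). The bar top is at about (396,225) and the button at (376,334). Next I'll fit the poses using both views.

```bash
cat > h.py <<'E'
import pickle,numpy as np
from scipy.optimize import least_squares
T=pickle.load(open("top.pkl","rb"));S=pickle.load(open("scene.pkl","rb"))
def proj(c,X):
    p=np.atleast_2d(X)@c["R"].T+c["t"];return np.c_[c["fx"]*p[:,0]/p[:,2]+c["cx"],c["fy"]*p[:,1]/p[:,2]+c["cy"]]
def back(c,uv,z):
    d=c["R"].T@np.array([(uv[0]-c["cx"])/c["fx"],(uv[1]-c["cy"])/c["fy"],1]);o=-c["R"].T@c["t"];return o+d*(z-o[2])/d[2]
def zt(p):return np.array(p)/3.+[180-1/3,120-1/3]
def zs(p):return np.array(p)/3.+[180-1/3,130-1/3]
def Rz(a):return np.array([[np.cos(a),-np.sin(a)],[np.sin(a),np.cos(a)]])
E
python3 - <<'E'
from h import *
# stage fit: local pts (x,y,z=30)
st=[((120,190),zt((227,111)),T),((120,-190),zt((594,173)),T),((-120,190),zt((183,335)),T),((-120,-190),zt((560,399)),T),
((55,149),zt((253,174)),T),((-55,149),zt((233,279)),T),((-55,-1),zt((380,303)),T),
((-120,190),zs((350,247)),S),((120,190),zs((531,376)),S),((-120,-190),zs((18,419)),S),((120,-190),zs((183,588)),S),
((-55,149),zs((366,289)),S),((55,149),zs((449,349)),S),((55,-1),zs((322,422)),S)]
def f(p,pts,z0):
    r=[]
    for q,uv,c in pts:
        xy=Rz(p[2])@q[:2]+p[:2];z=z0 if len(q)==2 else q[2]
        r.append(proj(c,[*xy,z])[0]-uv)
    return np.ravel(r)
o=least_squares(f,[560,-10,-.1],args=(st,30));print("stage",o.x,np.degrees(o.x[2]));print(o.fun.reshape(-1,2).round(1))
bar=[((30,12.5,140),zt((386,193)),T),((30,-12.5,140),zt((412,195)),T),((-30,-12.5,140),zt((406,258)),T),((-30,12.5,140),zt((380,255)),T),
((-30,-12.5,140),zs((249,277)),S),((-30,12.5,140),zs((272,265)),S),((30,12.5,140),zs((321,300)),S),((30,-12.5,140),zs((296,312)),S),
((30,-12.5,30),zs((303,410)),S),((-30,-12.5,30),zs((248,375)),S)]
b=least_squares(f,o.x,args=(bar,30));print("bar",b.x,np.degrees(b.x[2]));print(b.fun.reshape(-1,2).round(1))
R=Rz(o.x[2])
print("bar in stage",R.T@(b.x[:2]-o.x[:2]))
for z in(40,45,50,55):print("button",z,back(T,zt((377,333)),z),back(S,zs((216,317)),z))
print("button nominal",o.x[:2]+R@[-88,0])
print("puck",back(T,zt((460,250)),55),"ga",back(T,zt((263,119)),80))
E
```

```text
stage [ 5.89317871e+02 -6.38957346e+01 -9.81537575e-02] -5.623796049939788
[[-1.  -1.8]
 [ 0.7 -1.4]
 [-1.3  0.4]
 [ 1.3  1.5]
 [-0.2 -0.2]
 [-0.2  0.1]
 [ 0.8  0.8]
 [ 0.4 -2. ]
 [ 1.9 -2.3]
 [-2.5 -2.1]
 [ 0.1  1.7]
 [-0.2  0.3]
 [ 0.3  0.5]
 [-0.   1.4]]
bar [ 5.89707489e+02 -6.08653940e+01 -3.88737627e-02] -2.227302536906396
[[-0.5 -0.4]
 [-0.2 -0.1]
 [-0.3 -0.1]
 [-0.7 -0.1]
 [-0.4 -0.1]
 [-0.5 -0.3]
 [ 0.3 -0.7]
 [ 1.1 -0.1]
 [-2.1  1.3]
 [ 0.1  1. ]]
bar in stage [0.09078041 3.05393601]
button 40 [504.85285645 -55.56181505  40.        ] [489.31015887 -44.17944781  40.        ]
button 45 [503.99659979 -55.33590313  45.        ] [493.76245023 -48.23443442  45.        ]
button 50 [503.14034314 -55.10999122  50.        ] [498.2147416  -52.28942104  50.        ]
button 55 [502.28408648 -54.8840793   55.        ] [502.66703296 -56.34440766  55.        ]
button nominal [501.7414337  -55.27206652]
puck [ 590.21920053 -130.29617988   55.        ] ga [700.52888723  70.76263696  80.        ]
```

```bash
cat > go.py <<'E'
import sys,numpy as np
from rig import observe
from scipy.spatial.transform import Rotation as Ro
def plan(x,y,z,yawdeg):
    s=observe();q=s["ee_rot"];R=Ro.from_quat([q[1],q[2],q[3],q[0]]).as_matrix()
    d=R.T@(np.array([x,y,z])-s["eef_pos"])/150
    cur=np.degrees(np.arctan2(R[1,0],R[0,0]));dy=-(yawdeg-cur)
    print("t",round(s["t"],2),"pos",s["eef_pos"].round(1),"toolx yaw",cur.round(1),"zaxis",R[:,2].round(3),"F",s["wrist_force"].round(1),"grip",round(s["grip_width"],1))
    print("d units",d.round(4),"yaw units",round(dy/360,4))
if __name__=="__main__":plan(*map(float,sys.argv[1:]))
E
python3 go.py 586 -130 250 -2.2
```

```text
t 0.1 pos [190.9 541.8 252.5] toolx yaw 70.6 zaxis [-0.001 -0.002 -1.   ] F [ 0.8 -0.2 -0.5] grip 85.5
d units [-3.3484  3.9726  0.0223] yaw units 0.2022
```

Request:
apply_moves:
  motion:
    - {"dx":-0.3,"dy":0.3,"dz":0,"yaw":0.02,"grip":0}
    - {"dx":-0.55,"dy":0.65,"dz":0,"yaw":0.035,"grip":0}
    - {"dx":-0.84,"dy":1.0,"dz":0,"yaw":0.05,"grip":0}
    - {"dx":-0.84,"dy":1.0,"dz":0,"yaw":0.05,"grip":0}

```text
t: 0.6
eef_pos: [291.4, 369.6, 252.3]
ee_rot: [0.001, 0.898, 0.441, -0.001]
wrist_force: [-0.5, 0.2, -0.3]
grip_width: 12.1
```

```bash
python3 go.py 586 -130 250 -2.2
```

```text
t 0.6 pos [291.4 369.6 252.3] toolx yaw 52.3 zaxis [-0.001 -0.004 -1.   ] F [-0.5  0.2 -0.3] grip 12.1
d units [-1.4359  3.5905  0.0255] yaw units 0.1515
```

Request:
apply_moves:
  motion:
    - {"dx":-0.16,"dy":0.38,"dz":0,"yaw":0.02,"grip":0}
    - {"dx":-0.3,"dy":0.75,"dz":0,"yaw":0.035,"grip":0}
    - {"dx":-0.4,"dy":1.0,"dz":0,"yaw":0.05,"grip":0}

```text
t: 0.98
eef_pos: [374.2, 229.3, 252.7]
ee_rot: [0.002, 0.956, 0.294, -0.001]
wrist_force: [-0.3, 0.6, 0.2]
grip_width: -0.1
```

```bash
python3 go.py 586 -130 250 -2.2
```

```text
t 0.97 pos [374.2 229.3 252.7] toolx yaw 34.2 zaxis [-0.001 -0.004 -1.   ] F [-0.3  0.6  0.2] grip -0.1
d units [-0.1763  2.7747  0.0249] yaw units 0.101
```

Request:
apply_moves:
  motion:
    - {"dx":-0.02,"dy":0.38,"dz":0,"yaw":0.02,"grip":0}
    - {"dx":-0.05,"dy":0.75,"dz":0,"yaw":0.035,"grip":0}
    - {"dx":-0.07,"dy":1.0,"dz":0.01,"yaw":0.04,"grip":0}

```text
t: 1.35
eef_pos: [451.0, 98.0, 251.5]
ee_rot: [0.002, 0.985, 0.171, -0.001]
wrist_force: [0.2, 0.8, 0.6]
grip_width: 0.3
```

```bash
python3 go.py 586 -130 250 -2.2
```

```text
t 1.35 pos [451.   98.  251.5] toolx yaw 19.7 zaxis [-0.001 -0.003 -1.   ] F [0.2 0.8 0.6] grip 0.3
d units [0.3362 1.7343 0.0147] yaw units 0.0607
```

Request:
apply_moves:
  motion:
    - {"dx":0.07,"dy":0.38,"dz":0,"yaw":0.02,"grip":0}
    - {"dx":0.14,"dy":0.75,"dz":0,"yaw":0.035,"grip":0}
    - {"dx":0.19,"dy":1.0,"dz":0.01,"yaw":0.04,"grip":0}

```text
t: 1.72
eef_pos: [530.0, -35.1, 250.2]
ee_rot: [0.002, 0.999, 0.045, 0.0]
wrist_force: [-0.1, 0.8, 0.4]
grip_width: 0.0
```

```bash
python3 go.py 586 -130 250 -2.2
```

```text
t 1.73 pos [530.  -35.1 250.2] toolx yaw 5.2 zaxis [ 0.    -0.003 -1.   ] F [-0.1  0.8  0.4] grip 0.0
d units [0.3149 0.6636 0.0037] yaw units 0.0204
```

Request:
apply_moves:
  motion:
    - {"dx":0.16,"dy":0.33,"dz":0,"yaw":0.01,"grip":0}
    - {"dx":0.315,"dy":0.6636,"dz":0,"yaw":0.0204,"grip":0}
    - {"dx":0.315,"dy":0.6636,"dz":0,"yaw":0.0204,"grip":0}

```text
t: 2.1
eef_pos: [588.6, -132.8, 249.7]
ee_rot: [0.002, 1.0, -0.021, 0.001]
wrist_force: [-0.5, 0.1, -0.7]
grip_width: -0.4
```

```bash
python3 go.py 587 -118 148 -2.2
```

```text
t 2.1 pos [ 588.6 -132.8  249.7] toolx yaw -2.4 zaxis [ 0.001 -0.004 -1.   ] F [-0.5  0.1 -0.7] grip -0.4
d units [-0.0158 -0.1011  0.6775] yaw units -0.0004
```

Request:
apply_moves:
  motion:
    - {"dx":-0.01,"dy":0,"dz":0.35,"yaw":0,"grip":0}
    - {"dx":-0.01,"dy":-0.05,"dz":0.68,"yaw":0,"grip":0}
    - {"dx":-0.01,"dy":-0.1,"dz":0.68,"yaw":0,"grip":0}
    - {"dx":-0.01,"dy":-0.1,"dz":0.68,"yaw":0,"grip":0}

```text
t: 2.6
eef_pos: [588.7, -116.8, 148.9]
ee_rot: [0.002, 1.0, -0.019, 0.001]
wrist_force: [0.7, -0.1, 1.2]
grip_width: -0.2
```

```bash
python3 go.py 590 -40 148 -2.2; python3 - <<'E'
from rig import get_image
import cv2
im=get_image("scene")["color"][130:330,180:440,::-1]
cv2.imwrite("pics/s1.png",cv2.resize(im,None,fx=3,fy=3,interpolation=cv2.INTER_CUBIC))
E
```

```text
t 2.6 pos [ 588.7 -116.8  148.9] toolx yaw -2.2 zaxis [ 0.003 -0.004 -1.   ] F [ 0.7 -0.1  1.2] grip -0.2
d units [-0.0109 -0.5121  0.0041] yaw units -0.0001
```

View pics/s1.png

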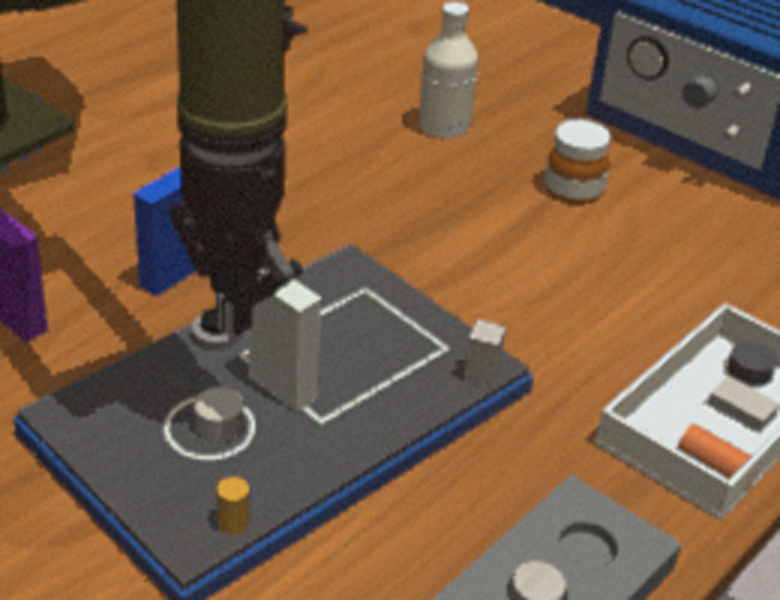

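The fingertips (about (235,330)) stand on the puck side of the bar, level with the upper part of it. Starting a slow approach.

Request:
apply_moves:
  motion:
    - {"dx":0,"dy":-0.08,"dz":0,"yaw":0,"grip":0}
    - {"dx":0,"dy":-0.14,"dz":0,"yaw":0,"grip":0}
    - {"dx":0,"dy":-0.18,"dz":0,"yaw":0,"grip":0}
    - {"dx":0,"dy":-0.21,"dz":0,"yaw":0,"grip":0}
    - {"dx":0,"dy":-0.24,"dz":0,"yaw":0,"grip":0}

```text
t: 3.28
eef_pos: [590.8, -81.4, 149.6]
ee_rot: [0.002, 1.0, -0.02, 0.002]
wrist_force: [-0.2, 0.0, 1.6]
grip_width: 0.2
```

```bash
python3 go.py 590 -40 148 -2.2; python3 - <<'E'
from rig import get_image
import cv2
im=get_image("scene")["color"][130:330,180:440,::-1]
cv2.imwrite("pics/s2.png",cv2.resize(im,None,fx=3,fy=3,interpolation=cv2.INTER_CUBIC))
E
```

```text
t 3.27 pos [590.8 -81.4 149.6] toolx yaw -2.2 zaxis [ 0.005 -0.005 -1.   ] F [-0.2  0.   1.6] grip 0.2
d units [-0.0164 -0.2756  0.0095] yaw units -0.0001
```

View pics/s2.png

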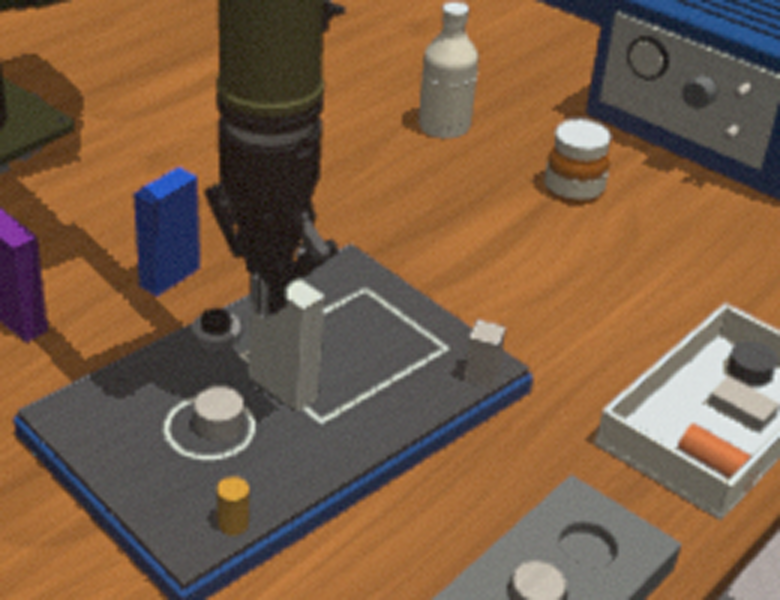

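The fingertips now touch the bar's back face near its top (around (275,300)), and the bar has begun to tilt slightly. Continuing slowly.

Request:
apply_moves:
  motion:
    - {"dx":-0.01,"dy":-0.035,"dz":0.01,"yaw":0,"grip":0}
    - {"dx":-0.01,"dy":-0.07,"dz":0.01,"yaw":0,"grip":0}
    - {"dx":-0.01,"dy":-0.105,"dz":0.01,"yaw":0,"grip":0}

```text
t: 3.7
eef_pos: [589.8, -64.7, 147.8]
ee_rot: [0.002, 1.0, -0.02, 0.002]
wrist_force: [-0.2, -1.3, 0.5]
grip_width: 0.4
```

```bash
python3 go.py 590 -40 148 -2.2; python3 - <<'E'
from rig import get_image
import cv2
im=get_image("scene")["color"][130:330,180:440,::-1]
cv2.imwrite("pics/s3.png",cv2.resize(im,None,fx=3,fy=3,interpolation=cv2.INTER_CUBIC))
E
```

```text
t 3.7 pos [589.8 -64.7 147.8] toolx yaw -2.2 zaxis [ 0.004 -0.004 -1.   ] F [-0.2 -1.3  0.5] grip 0.4
d units [-0.0051 -0.1647 -0.0017] yaw units -0.0001
```

View pics/s3.png

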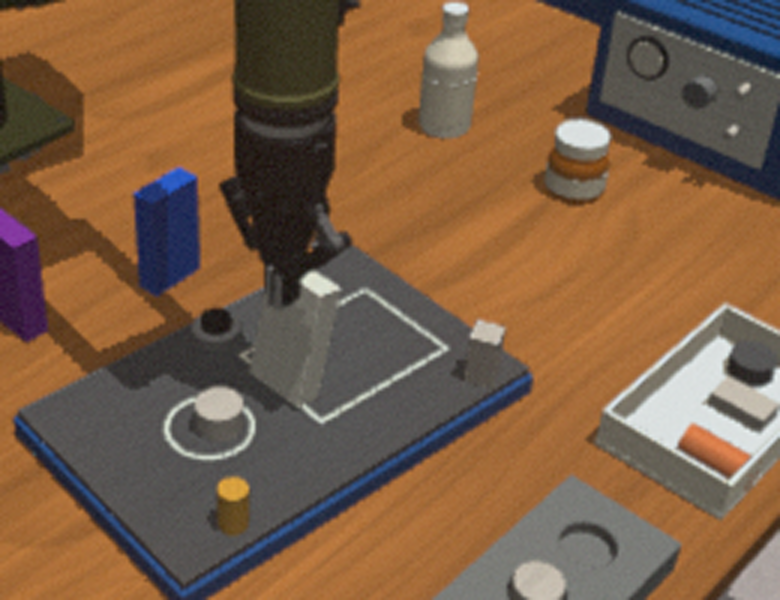

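The bar is tipping squarely: its top is at (318,290) and its foot hasn't moved. Pushing on past the balance point.

Request:
apply_moves:
  motion:
    - {"dx":0,"dy":-0.035,"dz":0,"yaw":0,"grip":0}
    - {"dx":0,"dy":-0.07,"dz":0,"yaw":0,"grip":0}
    - {"dx":0,"dy":-0.1,"dz":0,"yaw":0,"grip":0}
    - {"dx":0,"dy":-0.1,"dz":0,"yaw":0,"grip":0}
    - {"dx":0,"dy":-0.1,"dz":0,"yaw":0,"grip":0}

```text
t: 4.38
eef_pos: [590.4, -49.1, 147.9]
ee_rot: [0.002, 1.0, -0.019, 0.002]
wrist_force: [0.5, 0.4, -0.1]
grip_width: 0.5
```

```bash
python3 go.py 502 -55 148 -2.2; python3 - <<'E'
from rig import get_image
import cv2
im=get_image("scene")["color"][130:330,180:440,::-1]
cv2.imwrite("pics/s4.png",cv2.resize(im,None,fx=3,fy=3,interpolation=cv2.INTER_CUBIC))
E
```

```text
t 4.38 pos [590.4 -49.1 147.9] toolx yaw -2.2 zaxis [ 0.004 -0.004 -1.   ] F [ 0.5  0.4 -0.1] grip 0.5
d units [-0.5875  0.0621 -0.0035] yaw units -0.0001
```

View pics/s4.png

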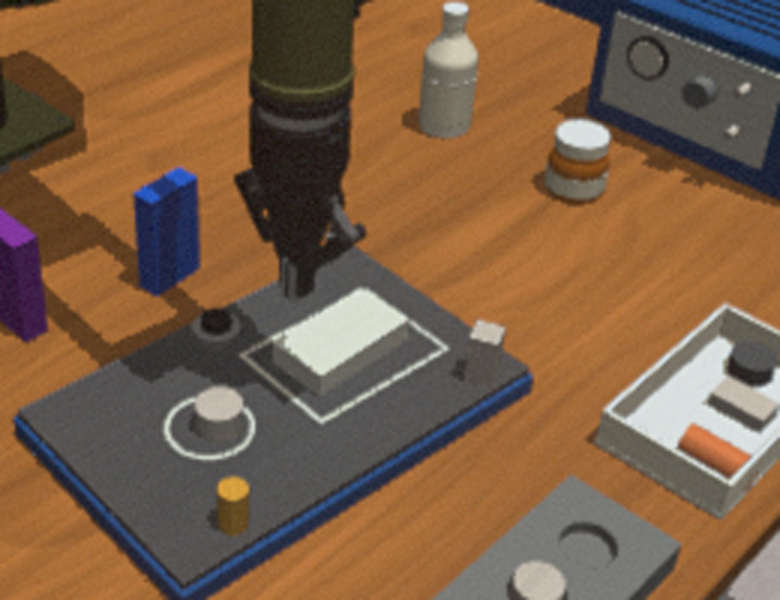

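The bar lies flat on its wide face, well inside the white lines (its zoomed corners run from about (275,340) to (408,320)). Next I'll move over the button.

Request:
apply_moves:
  motion:
    - {"dx":-0.3,"dy":0.03,"dz":0,"yaw":0,"grip":0}
    - {"dx":-0.59,"dy":0.06,"dz":0,"yaw":0,"grip":0}
    - {"dx":-0.59,"dy":0.06,"dz":0,"yaw":0,"grip":0}
    - {"dx":-0.59,"dy":0.06,"dz":0.2,"yaw":0,"grip":0}
    - {"dx":-0.59,"dy":0.06,"dz":0.35,"yaw":0,"grip":0}

```text
t: 5.05
eef_pos: [503.5, -55.3, 94.8]
ee_rot: [0.002, 1.0, -0.02, 0.004]
wrist_force: [-0.6, 0.8, -0.0]
grip_width: 0.1
```

```bash
python3 go.py 502 -55 77 -2.2; python3 - <<'E'
from rig import get_image
import cv2,pickle
a=get_image("scene");b=get_image("top");pickle.dump(a,open("s5.pkl","wb"));pickle.dump(b,open("t5.pkl","wb"))
cv2.imwrite("pics/s5.png",cv2.resize(a["color"][130:330,180:440,::-1],None,fx=3,fy=3,interpolation=cv2.INTER_CUBIC))
cv2.imwrite("pics/t5.png",cv2.resize(b["color"][120:320,180:440,::-1],None,fx=3,fy=3,interpolation=cv2.INTER_CUBIC))
E
```

```text
t 5.05 pos [503.5 -55.3  94.8] toolx yaw -2.3 zaxis [ 0.007 -0.004 -1.   ] F [-0.6  0.8 -0. ] grip 0.1
d units [-0.0106 -0.0022  0.1188] yaw units -0.0001
```

View pics/s5.png

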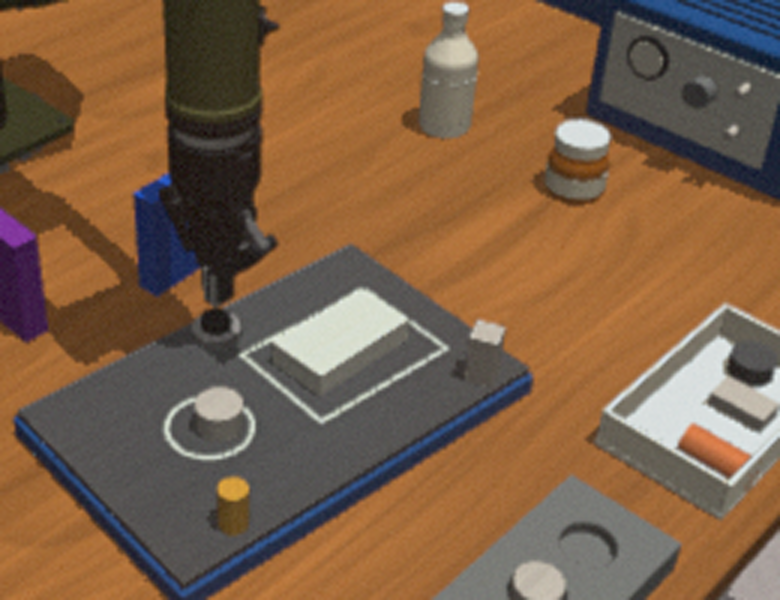

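View pics/t5.png

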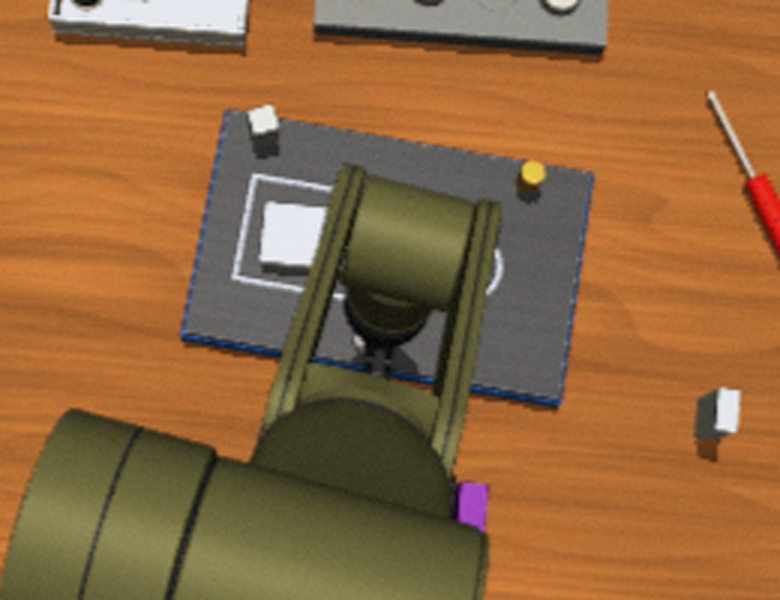

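In the scene view the fingertips are right above the button (216,300 over 216,318), and the bar is inside the field. Descending while watching the force.

Request:
apply_moves:
  motion:
    - {"dx":-0.01,"dy":0,"dz":0.06,"yaw":0,"grip":0}
    - {"dx":-0.01,"dy":0,"dz":0.1,"yaw":0,"grip":0}
    - {"dx":-0.01,"dy":0,"dz":0.12,"yaw":0,"grip":0}
    - {"dx":-0.01,"dy":0,"dz":0.135,"yaw":0,"grip":0}

```text
t: 5.65
eef_pos: [500.2, -54.9, 73.2]
ee_rot: [0.002, 1.0, -0.02, 0.001]
wrist_force: [-0.5, -0.4, 1.3]
grip_width: -0.0
```

Request:
apply_moves:
  motion:
    - {"dx":0.007,"dy":0,"dz":0.013,"yaw":0,"grip":0}
    - {"dx":0.007,"dy":0,"dz":0.013,"yaw":0,"grip":0}

```text
t: 5.9
eef_pos: [501.0, -55.0, 71.4]
ee_rot: [0.002, 1.0, -0.02, 0.001]
wrist_force: [-2.2, -0.1, 3.1]
grip_width: -0.2
```

Request:
apply_moves:
  motion:
    - {"dx":0,"dy":0,"dz":0.013,"yaw":0,"grip":0}
    - {"dx":0,"dy":0,"dz":0.013,"yaw":0,"grip":0}

```text
t: 6.15
eef_pos: [501.1, -55.0, 69.5]
ee_rot: [0.002, 1.0, -0.02, 0.001]
wrist_force: [-0.8, 0.7, 4.4]
grip_width: -0.3
```

Request:
apply_moves:
  motion:
    - {"dx":0,"dy":0,"dz":0.013,"yaw":0,"grip":0}
    - {"dx":0,"dy":0,"dz":0.013,"yaw":0,"grip":0}

```text
t: 6.4
eef_pos: [501.1, -55.0, 68.0]
ee_rot: [0.002, 1.0, -0.02, 0.001]
wrist_force: [-3.2, 0.7, 8.3]
grip_width: -0.0
```

Request:
apply_moves:
  motion:
    - {"dx":0,"dy":0,"dz":0.015,"yaw":0,"grip":0}
    - {"dx":0,"dy":0,"dz":0.015,"yaw":0,"grip":0}

```text
t: 6.65
eef_pos: [501.2, -55.0, 67.7]
ee_rot: [0.002, 1.0, -0.02, 0.002]
wrist_force: [-6.4, 1.0, 22.7]
grip_width: 0.2
```

The force climbed to 22.7 N and the motion stopped at 67.7, so the button is on its stop. Lifting off and clearing the view.

Request:
apply_moves:
  motion:
    - {"dx":0,"dy":0,"dz":-0.05,"yaw":0,"grip":0}
    - {"dx":0,"dy":0,"dz":-0.3,"yaw":0,"grip":0}
    - {"dx":0,"dy":0,"dz":-0.65,"yaw":0,"grip":0}
    - {"dx":0,"dy":0,"dz":-1.0,"yaw":0,"grip":0}
    - {"dx":0,"dy":0,"dz":-1.0,"yaw":0,"grip":0}

```text
t: 7.28
eef_pos: [504.4, -55.1, 222.0]
ee_rot: [0.003, 1.0, -0.02, 0.007]
wrist_force: [-0.1, -0.2, -0.5]
grip_width: -0.1
```

Request:
apply_moves:
  motion:
    - {"dx":-0.1,"dy":-0.3,"dz":0,"yaw":0,"grip":0}
    - {"dx":-0.2,"dy":-0.6,"dz":0,"yaw":0,"grip":0}
    - {"dx":-0.25,"dy":-1.0,"dz":0,"yaw":0,"grip":0}
    - {"dx":-0.25,"dy":-1.0,"dz":0,"yaw":0,"grip":0}

```text
t: 7.78
eef_pos: [471.5, 99.8, 219.3]
ee_rot: [0.002, 1.0, -0.017, 0.006]
wrist_force: [0.3, 0.2, -0.2]
grip_width: 0.5
```

Request:
apply_moves:
  motion:
    - {"dx":-0.1,"dy":-0.3,"dz":0,"yaw":0,"grip":0}
    - {"dx":-0.2,"dy":-0.6,"dz":0,"yaw":0,"grip":0}
    - {"dx":-0.2,"dy":-1.0,"dz":0,"yaw":0,"grip":0}
    - {"dx":-0.2,"dy":-1.0,"dz":0,"yaw":0,"grip":0}

```text
t: 8.28
eef_pos: [447.0, 253.5, 217.3]
ee_rot: [0.002, 1.0, -0.015, 0.006]
wrist_force: [0.4, -0.8, -0.0]
grip_width: -0.1
```

```bash
python3 - <<'E'
from rig import get_image,observe
import cv2,pickle
s=observe();print(s["t"],s["eef_pos"],s["wrist_force"])
a=get_image("scene");b=get_image("top");pickle.dump(a,open("s6.pkl","wb"));pickle.dump(b,open("t6.pkl","wb"))
cv2.imwrite("pics/s6.png",cv2.resize(a["color"][130:330,180:440,::-1],None,fx=3,fy=3,interpolation=cv2.INTER_CUBIC))
cv2.imwrite("pics/t6.png",cv2.resize(b["color"][120:320,180:440,::-1],None,fx=3,fy=3,interpolation=cv2.INTER_CUBIC))
E
```

```text
8.275 [446.99553657 253.4520791  217.27540067] [ 0.44478654 -0.77417185 -0.04444492]
```

View pics/s6.png

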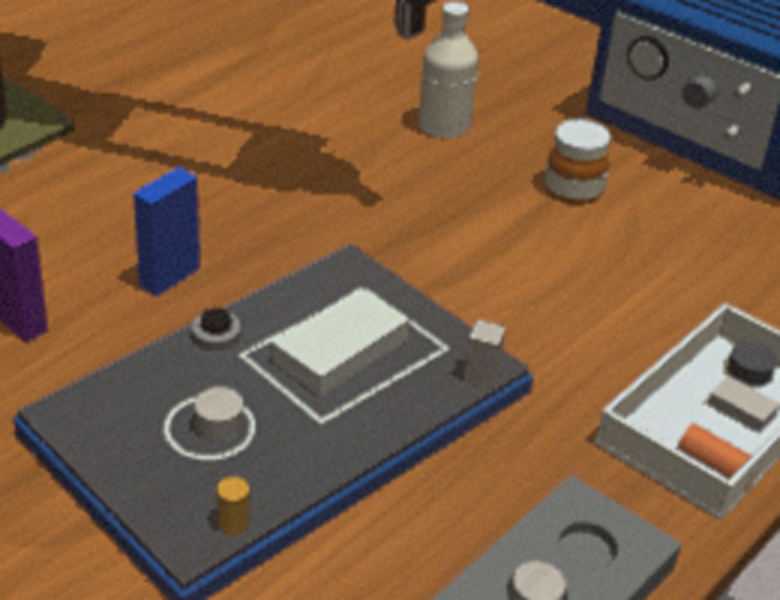

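View pics/t6.png

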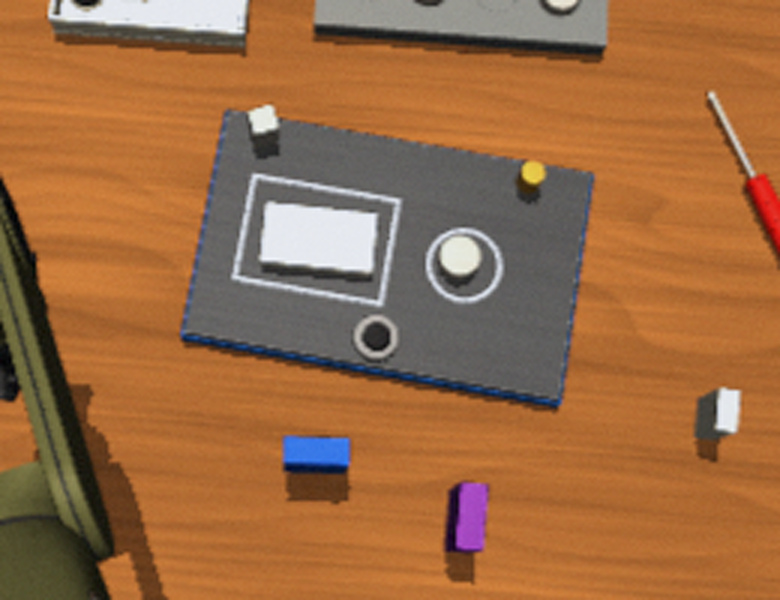

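The bar (zoomed (262,203) to (378,275)) lies flat with clear margin to all four lines, and the button and bystanders look unchanged. One numeric comparison before handing in.

```bash
python3 - <<'E'
from h import *
import cv2
a=pickle.load(open("s6.pkl","rb"));b=pickle.load(open("t6.pkl","rb"))
for n,i,j,r in(("button S",S,a,(225,255,240,265)),("button T",T,b,(222,242,294,316)),("puck T",T,b,(190,225,320,350)),("stub T",T,b,(170,190,350,365)),("gauge T",T,b,(152,175,258,276))):
    y0,y1,x0,x1=r;g=lambda c:cv2.cvtColor(c["color"],cv2.COLOR_RGB2GRAY)[y0:y1,x0:x1].astype(np.float32)
    print(n,np.round(cv2.phaseCorrelate(g(i),g(j)),2),abs(g(i)-g(j)).mean().round(1))
R=Rz(-.09815);c=np.array([589.3,-63.9])
for uv in((265,202),(378,211),(375,272),(261,264)):print((R.T@(back(T,zt(uv),55)[:2]-c)-[0,74]).round(1))
from rig import sign_off
print(sign_off())
E
```

```text
Traceback (most recent call last):
ValueError: setting an array element with a sequence. The requested array has an inhomogeneous shape after 1 dimensions. The detected shape was (2,) + inhomogeneous part.
```

```bash
python3 - <<'E'
from h import *
import cv2
a=pickle.load(open("s6.pkl","rb"));b=pickle.load(open("t6.pkl","rb"))
for n,i,j,r in(("button S",S,a,(225,255,240,265)),("button T",T,b,(222,242,294,316)),("puck T",T,b,(190,225,320,350)),("stub T",T,b,(170,190,350,365)),("gauge T",T,b,(152,175,258,276))):
    y0,y1,x0,x1=r;g=lambda c:cv2.cvtColor(c["color"],cv2.COLOR_RGB2GRAY)[y0:y1,x0:x1].astype(np.float32)
    print(n,np.round(cv2.phaseCorrelate(g(i),g(j))[0],2),abs(g(i)-g(j)).mean().round(1))
R=Rz(-.09815);c=np.array([589.3,-63.9])
for uv in((265,202),(378,211),(375,272),(261,264)):print((R.T@(back(T,zt(uv),55)[:2]-c)-[0,74]).round(1))
E
```

```text
button S [0.67 0.09] 6.2
button T [-0.09 -0.04] 6.8
puck T [0.08 0.1 ] 7.1
stub T [ 0.45 -0.12] 6.4
gauge T [0.01 0.18] 6.5
[21.9 55.7]
[ 32.2 -54.9]
[-28.6 -61.9]
[-40.   48.5]
```

```bash
python3 -c "
from rig import sign_off
print(sign_off())"
```

```text
the job is handed in; nothing more can be done
None
```

The job is done and handed in at about 8.4 s on the robot's clock. I pushed the bar over near its top with the shut fingertips, then pressed and released the start button, and moved the arm clear.

- **Bar:** it lies flat on its wide face inside the marked rectangle. In the top view its corners are within 40 mm of the rectangle's centre in x (limit 55) and within 62 mm in y (limit 75).
- **Button:** the force rose to about 23 N while the tool stopped moving, so it was on its stop. Afterwards it looked the same as before the press in both views, so I take it to be up again; there is no direct reading of its travel.
- **Other things:** the puck, stub and gauge block match their first pictures to within half a pixel. The bottle, jar, spare bar, screwdriver and the blue and purple look-alikes I checked only by eye, and only where they show in the last pictures; they look unmoved.
- **Checks that disagreed:** the button's match in the scene view was off by 0.7 pixel, but only 0.1 pixel in the top view. I put that down to picture noise. The first comparison script stopped on a coding error, and I fixed it and reran it before handing in.

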